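# Nest the domed lids on the sinking stand

### The job

Two domed lids lean in the wire rack. Nest them upside down (dome down) on the grey-rimmed lid that is fixed on the stand: the blue-rimmed one first, then the yellow-rimmed one inside it, each sitting level and fully home in the one below; set them down gently, without dropping them in. Then push the nest down, firmly but not hard, until the stand's stiff plate has reached its lower stop, let go, and leave the other things on the bench where they are.

Things in the scene. Friction and masses are not known exactly. Their poses are not given: they have to be found in the camera images.
- lid_blue: Blue-rimmed bowl-like lid, 140 mm across, 70 mm high, about 0.16 kg (varies). Origin at the outer pole of its dome; +z along its axis out of the mouth. The 4 mm aluminium dome rises 40 mm from the pole (117 mm across there, inner floor at z 5 mm, flat to 20 mm from the axis). Starts in one of the rack's two seats, leaning 35 degrees, mouth up toward the robot.
- blue_rim (a point): Centre of the mouth of lid_blue, in the plane of its rim, 70 mm from the pole; z out of the mouth. The straight rim band below it is 30 mm high, inner radius 62, outer radius 70 mm (8 mm thick, can be pinched across the wall); its lower face is a shoulder, 40 mm from the pole.
- blue_seat (a point): Point on lid_blue's axis 30 mm from its pole toward the mouth: where the pole of the next lid lies when fully home (its shoulder on this lid's rim). The dome has 3.5 mm of play all round in the band below. z out of the mouth.
- lid_yellow: Yellow-rimmed lid, otherwise the same as lid_blue in size, origin and axes; it starts in the other seat of the rack, leaning the same way. Which lid is in which seat varies.
- yellow_rim (a point): Centre of the mouth of lid_yellow, in the plane of its rim, 70 mm from the pole; z out of the mouth. Rim band as on lid_blue.
- rack: Fixed rack of 8 mm steel wire, 308 mm wide (y), 143 mm deep (x), 132 mm high at the back (+x). Origin on the bench under the middle of its two seats (at y +85 and -85 mm), which slope up 35 degrees toward +x. A lid's shoulder lies on two sloping wires, its band against a low front wire; nothing blocks its upper (+x) edge, and it lifts out along its own axis.
- stand: Fixed round stand, 144 mm across at the foot; origin at the centre of its foot on the bench. A plate rides on its central column, and on the plate a grey-rimmed lid of the same shape as the loose ones is fixed by clips, mouth up (a part of the stand). Beyond it, from 0.63 m ahead of the robot, stands the bench's blue riser with a crossbar about 0.3 m up: keep the arm in front of that.
- plate (a joint): Travel of the stand's plate in m: 0 = fully raised, growing downward to a hard lower stop, 25 to 45 mm down, whose place is to be felt; it starts in the upper third. A friction brake holds the plate wherever it is left, also under the weight of the lids; it takes roughly 7 to 12 N of push to move it slowly, and it does not spring back.
- seat (a point): Point on the stand's axis that moves with the plate: where the pole of a lid lies when that lid is fully home in the grey-rimmed lid. The grey rim's top face is 40 mm above this point; the point is 127 mm above the bench when the plate is fully raised. z up.
- glue_bottle: White glue bottle with a red nozzle, 42 mm across, 112 mm high; origin at the centre of its underside. A bystander.
- small_box: Small closed kraft box, 51x50x66 mm; origin at the centre of its underside. A bystander.
- stapler: Black stapler, 34x135x48 mm; origin at the centre of its underside. A bystander.
- tape_measure: Yellow tape measure, 35x75x62 mm; origin at the centre of its underside. A bystander.

How it is judged:
On the way, in this order (a step that is already met when the one before it is completed fails the run):
1. the blue-rimmed lid is nested dome down, level and fully home in the grey-rimmed lid, and released (horizontal distance between lid_blue and seat below 0.006 m and z of lid_blue in the frame of seat between -0.004 and 0.004 m and angle between lid_blue's own z axis and vertical below 0.07 rad and contact force between lid_blue and the arm below 0.5 N and contact force between lid_blue and the fingers below 0.5 N and linear speed of lid_blue below 0.02 m/s), for 0.2 s.
2. the yellow-rimmed lid is nested dome down, level and fully home in the blue-rimmed one, and released (horizontal distance between lid_blue and seat below 0.006 m and z of lid_blue in the frame of seat between -0.004 and 0.004 m and angle between each of lid_blue, lid_yellow's own z axis and vertical below 0.07 rad and horizontal distance between lid_yellow and blue_seat below 0.006 m and z of lid_yellow in the frame of blue_seat between -0.004 and 0.004 m and contact force between lid_yellow and the arm below 0.5 N and contact force between lid_yellow and the fingers below 0.5 N and linear speed of lid_yellow below 0.02 m/s), for 0.2 s.
3. the plate has been pushed down to its lower stop (value of joint plate above 0.0325 m), for 0.1 s.
At the end, for the whole second after the job is handed in: Blue-rimmed lid home in the grey-rimmed lid on the stand and yellow-rimmed lid home in the blue-rimmed one, both dome down: pole within 6 mm sideways and 4 mm in height of its seat point, tilted under 4 degrees, released and at rest; the plate within 2.5 mm of its lower stop (all of step 2 and contact force between lid_blue and the arm below 0.5 N and contact force between lid_blue and the fingers below 0.5 N and linear speed of lid_blue below 0.02 m/s and value of joint plate above 0.0325 m); the robot touches nothing.
It fails at once if the nest is struck or pressed hard (over 60 N between the blue-rimmed lid and the stand or between the two loose lids) (contact force between lid_blue and stand above 60 N or contact force between lid_yellow and lid_blue above 60 N).
It fails at once if a lid is dropped: it falls freely, out of the fingers, at over 0.5 m/s (more than about 12 mm) ((linear speed of lid_blue above 0.5 m/s and contact force between lid_blue and the fingers below 0.05 N) or (linear speed of lid_yellow above 0.5 m/s and contact force between lid_yellow and the fingers below 0.05 N)).
It fails at once if the glue bottle, small box, stapler or tape measure is moved more than 30 mm (distance of any of glue_bottle, small_box, stapler, tape_measure from where it was at the start of the episode above 0.03 m).
It also fails if it takes over 72 s, if anything falls off the work surface, if the arm or the gripper's body presses on something with over 40 N, if the wrist force passes 120 N, or if a joint passes its speed limit or range.

### The arm

A 7-joint arm with a two-finger parallel gripper is mounted at the origin on a cart in front of the work surface, level with it; the furniture and walls round the work are solid. World frame = base frame: x ahead of the robot, y to its left, z up, the work surface at z = 0. Lengths are in m, angles in rad, forces in N, time in s.
With the tool pointing down it reaches from about 0.375 to 0.925 m from the base axis. Payload 3.1 kg.
Tool frame: the origin (TCP) lies between the finger pads; the fingertips stand 19 mm ahead of it and the grasp point (between the pads) is the TCP; z points along the fingers, y is the line along which they close (so a half turn about z gives the same grasp; the last joint's range is limited). The gripper opens to 85 mm and grips with 20 to 120 N. Pads are 22 mm wide; open, the fingers measure 114 mm over their backs; the gripper's body (76 mm by 85 mm) begins 54 mm behind the grasp point. The pads swing forward as they close: fully open they stand 13 mm farther back than shut.
Start: joints at [1.004, 0.383, 0.044, 1.598, -0.018, 1.161, -0.05], TCP at [0.294, -0.58, 0.25] pointing down, gripper open.
Joint ranges: [-2.61, 2.61], [-0.41, 2.15], [-1.48, 1.57], [0, 2.5], [-1.57, 4.71], [0.05, 1.97], [-2.85, 2.85]. Speed limits (rad/s): [2.79, 2.79, 3.14, 3.14, 3.14, 3.14, 3.14].

### API

Orientations are given as a unit quaternion [x, y, z, w].
In Python, from bench import move_ptp, movel, move_j, move_gripper, pause, inverse_kinematics, read_camera, camera_params, MotionError, sign_off, look_for, tip_of, read_time_s, read_qpos, read_joint_vel, read_effort, read_eef_pos, read_tcp_rot, read_ft_force, read_ft_torque, read_finger_gap, read_grasp_force gives the robot as it stands. Calls block until the motion is done:
- move_ptp(position, orientation): joint-space move of the TCP to a pose.
- movel(position, orientation=None, speed=0.15): straight line of the TCP; orientation=None keeps the orientation; speed is the mean speed in m/s.
- move_j(angles): joint-space move.
- move_gripper(opening, effort=None): finger opening in m; effort is the grip in N (None keeps the last); returns when the fingers have stopped.
- pause(seconds).
- inverse_kinematics(position, orientation): joint angles nearest the present ones, or None.
- read_camera(name): name is "scene" or "top" or "wrist"; returns the picture (480x640x3 uint8, red, green, blue); there is no depth.
- camera_params(name): a dict with "K" (3x3 intrinsics, pixels), "camera_from_world" (4x4, takes a point from world to camera coordinates). Camera axes: x right, y down, z forward; pixel columns grow to the right and rows downward; lengths in m; the calibration is good to about 2 mm. A picture is of the moment at which its call begins: read the wrist's pose just before it. camera_params takes no time and is no camera call; for the wrist camera it gives the pose at the moment of the call.
A pose or a line that the arm cannot do raises MotionError and nothing moves.
- sign_off(): hands the job in; it is judged then, once.
Trained networks look in the newest picture that a camera, given by its name, has taken for a name from the list of things; names that differ only in an ending like _2 or _b are one class to them, and where a whole thing is asked for, a point or a joint stands for the part that bears it (a point fixed in the world has none). Each returns a list of dicts, best first, with "confidence" (0 to 1); they miss things now and then, are a little off and sometimes report something else, mostly with a low value. They report only what shows in the picture. A call takes as long as a camera call.
- look_for(camera, name): "at" ([column, row] in pixels, amid what is visible of it).
- tip_of(camera, name): "at" ([column, row] in pixels: a listed point, or the origin of a listed thing).
Readings, each from a call of its own:
- read_time_s(): time.
- read_qpos(): joint angles.
- read_joint_vel(): joint speeds.
- read_effort(): joint torques, N m.
- read_eef_pos(): TCP position.
- read_tcp_rot(): TCP orientation.
- read_ft_force(): force on the tool from outside, world axes, zero at the start.
- read_ft_torque(): the same for the moment, N m.
- read_finger_gap(): finger opening in m.
- read_grasp_force(): force on a finger pad.
Only numpy, scipy, OpenCV 4.12 (cv2) and the standard library are available. Lean on these libraries where they do the work, as an engineer would, in place of code of your own. Each camera call takes 0.05 s, during which the arm holds its last target. There are 200 camera calls.

## Working session

There is one attempt and no reset: what is moved stays moved. The work goes in short steps, each a Python script; the robot and the scene stay as the last script left them, time stands still between calls to the robot, and variables do not carry over. Pictures are saved under pics/ and viewed, at most 12 in all, crops included, and the job is handed in when it is done.

```bash
ls; mkdir -p pics
cat > h.py <<'E'
import numpy as np, cv2
from bench import *
from scipy.spatial.transform import Rotation as R
def params(cam):
    p=camera_params(cam); return np.array(p["K"]),np.array(p["camera_from_world"])
def ray(cam,uv,P=None):
    K,T=P or params(cam); Rm,t=T[:3,:3],T[:3,3]
    d=Rm.T@np.linalg.solve(K,[uv[0],uv[1],1]); return -Rm.T@t,d/np.linalg.norm(d)
def tri(rs):
    A=np.zeros((3,3));b=np.zeros(3)
    for o,d in rs:
        M=np.eye(3)-np.outer(d,d);A+=M;b+=M@o
    x=np.linalg.solve(A,b); return x,[np.linalg.norm((np.eye(3)-np.outer(d,d))@(x-o)) for o,d in rs]
def proj(cam,X):
    K,T=params(cam); c=T[:3,:3]@np.asarray(X)+T[:3,3]; p=K@c; return p[:2]/p[2]
def save(cam,fn):
    im=read_camera(cam); cv2.imwrite(fn,im[:,:,::-1]); return im
E
python3 - <<'E'
from h import *
a=save("scene","pics/s0.png"); b=save("top","pics/t0.png")
for n in ["lid_blue","blue_rim","lid_yellow","yellow_rim","rack","stand","seat","glue_bottle","small_box","stapler","tape_measure"]:
    r={}
    for c in ["scene","top"]:
        q=tip_of(c,n); r[c]=[(np.round(x["at"],1).tolist(),round(x["confidence"],2)) for x in q[:2]]
    s=""
    if r["scene"] and r["top"]:
        x,e=tri([ray(c,r[c][0][0]) for c in r]); s=np.round(x,4),np.round(e,4)
    print(n,r,s)
for c in ["scene","top"]:
    print(c,np.round(ray(c,(320,240)),3))
print(read_time_s(),read_tcp_rot(),read_qpos(),read_ft_force())
E
```

```text
pics
lid_blue {'scene': [([338.9, 205.6], 0.81), ([303.4, 236.4], 0.42)], 'top': [([385.0, 208.5], 0.57)]} (array([ 0.5649, -0.2409,  0.0538]), array([0.0028, 0.0028]))
blue_rim {'scene': [([352.2, 192.6], 0.65), ([381.6, 197.5], 0.56)], 'top': [([389.5, 220.0], 0.67)]} (array([ 0.5263, -0.2432,  0.107 ]), array([0.0016, 0.0016]))
lid_yellow {'scene': [([304.7, 237.3], 0.87)], 'top': [([324.4, 207.3], 0.88)]} (array([ 0.5712, -0.0691,  0.0475]), array([0.0033, 0.0033]))
yellow_rim {'scene': [([313.1, 220.5], 0.79)], 'top': [([323.0, 219.8], 0.92)]} (array([ 0.5326, -0.0588,  0.1183]), array([0.0037, 0.0037]))
rack {'scene': [([327.0, 235.3], 0.69)], 'top': [([224.8, 241.1], 0.69), ([352.4, 218.2], 0.6)]} (array([0.4231, 0.164 , 0.2637]), array([0.0428, 0.0428]))
stand {'scene': [], 'top': [([224.8, 243.7], 0.57)]} 
seat {'scene': [([263.6, 292.4], 0.58)], 'top': [([217.2, 235.8], 0.71)]} (array([0.4862, 0.2217, 0.1245]), array([0.0035, 0.0035]))
glue_bottle {'scene': [([351.8, 300.3], 0.71)], 'top': [([288.6, 273.6], 0.71)]} (array([0.3819, 0.035 , 0.0057]), array([0.0067, 0.0067]))
small_box {'scene': [([237.8, 283.7], 0.51)], 'top': [([254.4, 193.9], 0.64)]} (array([0.6227, 0.1355, 0.0175]), array([0.0023, 0.0023]))
stapler {'scene': [([233.9, 414.8], 0.75)], 'top': [([157.7, 262.7], 0.73), ([391.9, 220.9], 0.37)]} (array([0.4217, 0.412 , 0.0073]), array([0.004, 0.004]))
tape_measure {'scene': [([382.1, 200.8], 0.9), ([313.7, 218.8], 0.58)], 'top': []} 
scene [[ 0.035  0.785  0.782]
 [ 0.398 -0.7   -0.593]]
top [[ 0.357 -0.01   1.486]
 [ 0.086 -0.03  -0.996]]
1.2 [ 9.72650774e-01  2.32272408e-01  3.51759433e-05 -2.11556021e-06] [ 1.00419936  0.38287752  0.04387675  1.59790958 -0.0179403   1.16118175
 -0.04992165] [ 0.31820737 -0.82164857  0.51933539]
```

View pics/s0.png

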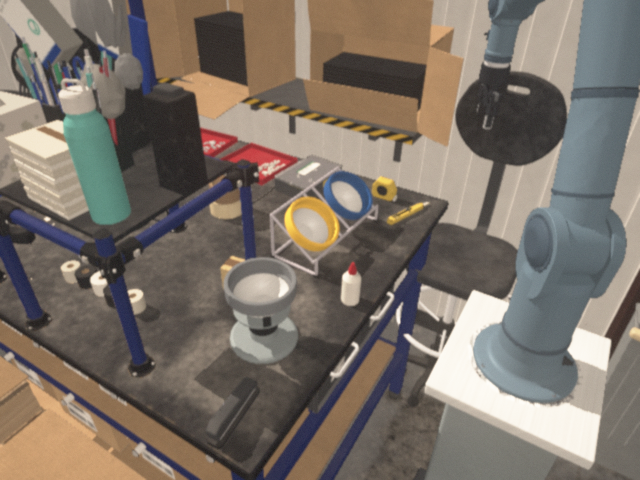

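View pics/t0.png

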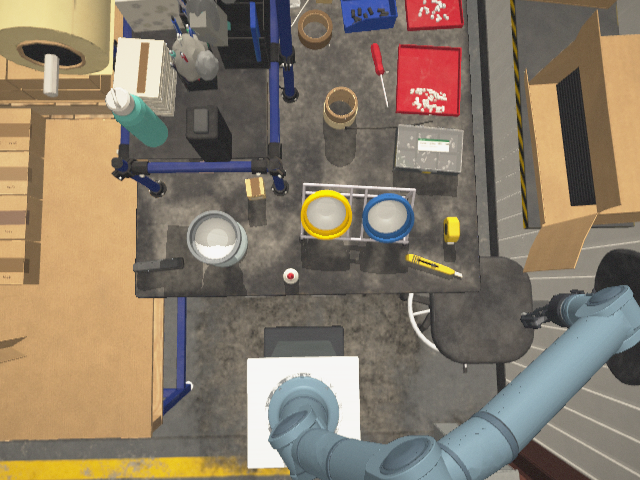

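The pictures show the blue lid in the right (−y) seat, top (389,217), and the yellow lid in the left seat, top (326,215). The stand is at top (217,239), with the box behind it and the glue bottle at (290,276). Next I check that the poses are reachable and how the wrist camera is mounted, then move to a close view.

```bash
cat >> h.py <<'E'
C35,S35=np.cos(np.radians(35)),np.sin(np.radians(35))
AX=np.array([-S35,0,C35]); UP=np.array([C35,0,S35])
def quat(z,y):
    z=np.array(z,float);y=np.array(y,float); return R.from_matrix(np.column_stack([np.cross(y,z),y,z])).as_quat()
QG={s:quat(-AX,s*UP) for s in (1,-1)}       # tool along lid axis, y radial up-slope
def qdown(a): return quat([0,0,-1],[np.cos(a),np.sin(a),0])   # tool y at heading a
E
python3 - <<'E'
from h import *
b=np.array([.528,-.242,.108])
st=np.array([.486,.222,.16])
K,T=params("wrist"); M=R.from_quat(read_tcp_rot()).as_matrix(); c=-T[:3,:3].T@T[:3,3]
print("cam in tcp",np.round(M.T@(c-read_eef_pos()),4),"axes\n",np.round(M.T@T[:3,:3].T,3),K[0,0])
f=lambda p,q:(lambda j:None if j is None else np.round(j,2).tolist())(inverse_kinematics(p,q))
for s in (1,-1):
    print(s,"view",f(b+.2*AX,QG[s]),"grasp",f(b+.066*UP-.006*AX,QG[s]),"lift",f(b+.066*UP+.1*AX,QG[s]))
    y=b+[0,.17,0]; print("  yel",f(y+.066*UP-.006*AX,QG[s]))
for a in range(-180,180,45):
    d=np.array([np.cos(np.radians(a)),np.sin(np.radians(a)),0]); q=qdown(np.radians(a))
    # lid grasped with tool +y pointing outward (a) => TCP=st+.066*d
    print(a,f(st+.066*d+[0,0,.03],q),f(st-.066*d+[0,0,.03],q))
E
```

```text
cam in tcp [ 0.0831 -0.0002 -0.1244] axes
 [[ 0.001 -0.946 -0.325]
 [ 1.     0.     0.   ]
 [-0.    -0.325  0.946]] 358.7574481391074
1 view [0.69, -0.2, -0.02, 2.31, -0.65, 0.63, 1.13] grasp [0.91, 0.34, -0.52, 2.11, -0.48, 0.21, 0.91] lift [0.67, 0.06, -0.17, 2.18, -0.68, 0.44, 1.06]
  yel [0.45, 0.22, -0.4, 2.25, 0.4, 0.09, -0.3]
-1 view [0.76, -0.19, -0.08, 2.31, -0.68, 0.64, -1.99] grasp [0.53, 0.29, -0.09, 2.13, -0.96, 0.28, -1.82] lift [0.57, 0.06, -0.07, 2.18, -0.69, 0.45, -2.07]
  yel [0.07, 0.19, 0.01, 2.26, -0.53, 0.09, -2.56]
-180 [0.52, 0.35, -1.23, 2.02, 0.39, 1.03, 2.25] [0.46, 0.7, -1.24, 1.75, 0.7, 1.23, 2.17]
-135 [-1.52, 0.22, 1.18, 2.11, -0.25, 0.96, -2.57] [-1.4, 0.61, 1.16, 1.82, -0.62, 1.13, -2.38]
-90 [0.27, 0.27, -0.73, 1.96, 0.21, 0.99, -2.14] [0.12, 0.43, -0.88, 1.83, 0.37, 1.06, -2.47]
-45 [0.28, 0.39, -0.81, 1.84, 0.33, 1.04, -1.44] [0.2, 0.34, -0.95, 1.94, 0.32, 1.02, -1.68]
0 [0.27, 0.51, -0.91, 1.76, 0.44, 1.1, -0.79] [0.38, 0.27, -1.05, 2.03, 0.28, 1.0, -0.8]
45 [0.26, 0.56, -1.03, 1.75, 0.53, 1.14, -0.15] [0.45, 0.24, -0.99, 2.03, 0.24, 0.99, 0.12]
90 [0.24, 0.5, -1.05, 1.82, 0.48, 1.1, 0.58] [0.44, 0.33, -0.95, 1.95, 0.31, 1.02, 0.92]
135 [0.4, 0.48, -1.23, 1.94, 0.51, 1.09, 1.31] [0.57, 0.61, -1.24, 1.83, 0.63, 1.17, 1.48]
```

```bash
cat >> h.py <<'E'
from scipy.optimize import least_squares
HUE={"blue":(100,125,110,60),"yellow":(18,34,130,90)}
def mask(im,col):
    h=cv2.cvtColor(im,cv2.COLOR_RGB2HSV);a,b,s,v=HUE[col]
    m=cv2.inRange(h,(a,s,v),(b,255,255))
    n,l,st,_=cv2.connectedComponentsWithStats(cv2.morphologyEx(m,cv2.MORPH_CLOSE,np.ones((3,3))))
    return (l==1+np.argmax(st[1:,4])).astype(np.uint8)
def circle_pts(c,ax,r,n=120):
    ax=ax/np.linalg.norm(ax);u=np.cross(ax,[0,1,0.1]);u/=np.linalg.norm(u);w=np.cross(ax,u);t=np.linspace(0,2*np.pi,n,endpoint=False)[:,None]
    return c+r*(np.cos(t)*u+np.sin(t)*w)
def fit_circle(P,pts,c0,ax0,r=.070,free=True):
    """fit 3D circle (radius r) so that its projection passes the contour pts"""
    K,T=P
    def pr(X): c=X@T[:3,:3].T+T[:3,3];p=c@K.T;return p[:,:2]/p[:,2:]
    from scipy.spatial import cKDTree
    def res(v):
        ax=ax0+np.array([v[3],v[4],0]) if free else ax0
        q=pr(circle_pts(v[:3],ax,r,720)); return cKDTree(q).query(pts)[0]
    s=least_squares(res,np.r_[c0,0,0] if free else c0,loss="soft_l1",f_scale=.7,diff_step=1e-4,x_scale=np.r_[.01,.01,.01,.1,.1] if free else .01)
    ax=ax0+np.array([s.x[3],s.x[4],0]) if free else ax0
    return s.x[:3],ax/np.linalg.norm(ax),np.sqrt(np.mean(s.fun**2))
def hullpts(m):
    c=max(cv2.findContours(m,cv2.RETR_EXTERNAL,cv2.CHAIN_APPROX_NONE)[0],key=cv2.contourArea)
    return cv2.convexHull(c).reshape(-1,2).astype(float)
def rim_fit(cam,col,c0,ax0=AX,fn=None,free=True):
    P=params(cam); im=read_camera(cam)
    if fn: cv2.imwrite(fn,im[:,:,::-1])
    return fit_circle(P,hullpts(mask(im,col)),np.array(c0),ax0,free=free)
E
python3 - <<'E'
from h import *
b=np.array([.528,-.242,.108])
t=read_time_s(); move_ptp(b+.2*AX+[0,-.05,0],QG[1]); print(read_time_s()-t,np.round(read_qpos(),2))
for free in (True,False):
    c,ax,e=rim_fit("wrist","blue",b,fn="pics/w1.png",free=free); print(np.round(c,4),np.round(ax,3),round(e,2))
for n in ("blue_rim","lid_blue"):
    for q in tip_of("wrist",n)[:2]:
        o,d=ray("wrist",q["at"]); z=(.107 if n=="blue_rim" else .05); print(n,q, np.round(o+d*(z-o[2])/d[2],4))
for col,c0 in (("blue",b),("yellow",b+[0,.17,0])):
    for cam in ("top","scene"): print(cam,col,[np.round(x,4) for x in rim_fit(cam,col,c0,free=False)])
E
```

```text
1.1917000000000002 [ 0.7  -0.12  0.07  2.24 -0.68  0.67  1.24]
[ 0.5279 -0.2399  0.1086] [-0.582  0.01   0.813] 0.25
[ 0.5281 -0.24    0.1087] [-0.574  0.     0.819] 0.27
blue_rim {'at': [324.1, 157.4], 'confidence': 0.87} [ 0.5288 -0.2397  0.107 ]
lid_blue {'at': [323.4, 153.7], 'confidence': 0.92} [ 0.5675 -0.242   0.05  ]
top blue [array([ 1.0306, -0.176 ,  0.2859]), array([-0.5736,  0.    ,  0.8192]), np.float64(3.0155)]
scene blue [array([0.2637, 0.5198, 0.678 ]), array([-0.5736,  0.    ,  0.8192]), np.float64(7.4678)]
top yellow [array([0.3142, 0.055 , 1.2778]), array([-0.5736,  0.    ,  0.8192]), np.float64(22.6282)]
scene yellow [array([0.4829, 0.0354, 0.1836]), array([-0.5736,  0.    ,  0.8192]), np.float64(1.7315)]
```

View pics/w1.png

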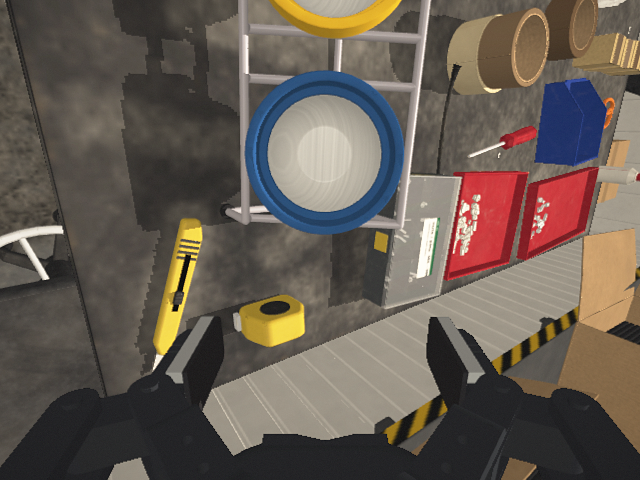

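Wrist fit for blue is good: the rim centre is (0.528, −0.240, 0.109) with a 35° axis. Before grasping, I'll measure yellow and the stand's grey rim with the hand still empty.

Run:
```python
from h import *
y=np.array([.528,-.070,.1087])
move_ptp(y+.2*AX+[0,-.05,0],QG[1])
for free in (True,False): print([np.round(v,4) for v in rim_fit("wrist","yellow",y,free=free)])
move_ptp([.486,.139,.37],qdown(0))
print(read_time_s(),np.round(read_qpos(),2))
P=params("wrist"); im=save("wrist","pics/w2.png"); np.savez("w2.npz",K=P[0],T=P[1],im=im)
for n in ("seat","stand"):
    for q in tip_of("wrist",n)[:2]:
        o,d=ray("wrist",q["at"]); print(n,q,np.round(o+d*(.12-o[2])/d[2],4))
u=tip_of("top","seat"); u=u or (read_camera("top"),tip_of("top","seat"))[1]; print(u)
```

```text
[array([ 0.5384, -0.07  ,  0.1103]), array([-0.5674,  0.0238,  0.8231]), np.float64(0.247)]
[array([ 0.5382, -0.0702,  0.1104]), array([-0.5736,  0.    ,  0.8192]), np.float64(0.2725)]
4.7667 [ 0.85  0.18 -1.3   1.74  0.17  1.36 -0.49]
seat {'at': [322.3, 115.4], 'confidence': 0.69} [0.4821 0.2262 0.12  ]
stand {'at': [327.1, 117.6], 'confidence': 0.58} [0.4867 0.2243 0.12  ]
[{'at': [218.7, 235.7], 'confidence': 0.96}, {'at': [327.0, 208.0], 'confidence': 0.37}]
```

View pics/w2.png

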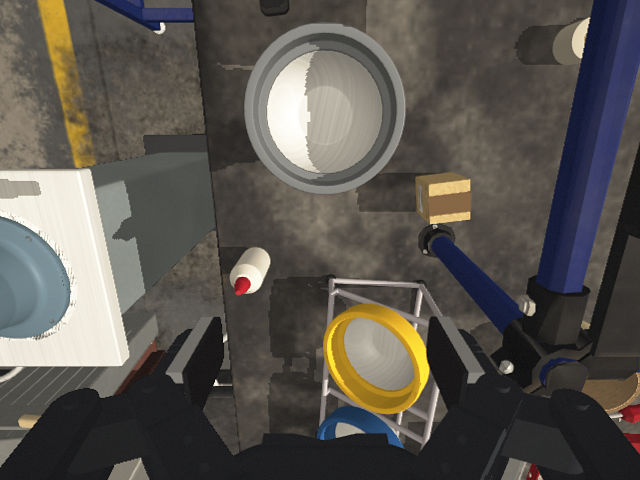

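The grey rim shows at (325,108), radius ~80 px, clear of the box (443,197) and the glue bottle (250,270). The rack is yawed about −3.4°, since yellow sits 10 mm farther in x. I'll fit the grey rim, then grasp blue.

```bash
cat >> h.py <<'E'
RZ=R.from_euler("z",-.055).as_matrix(); AX=RZ@AX; UP=RZ@UP
QG={s:quat(-AX,s*UP) for s in (1,-1)}
BLUE=np.array([.528,-.240,.1087]); YEL=np.array([.5382,-.0702,.1104])
def grasp(c,depth=.003):
    p=c+.066*UP
    move_gripper(.045,50)
    move_ptp(p+.06*AX,QG[1]); movel(p-depth*AX,QG[1],speed=.08)
    print("pos err",np.round(read_eef_pos()-(p-depth*AX),4),"ft",np.round(read_ft_force(),2))
    move_gripper(0,50); print("gap",read_finger_gap(),"F",read_grasp_force(),np.round(read_ft_force(),2))
E
python3 - <<'E'
from h import *
d=np.load("w2.npz");im=d["im"];P=(d["K"],d["T"])
g=cv2.GaussianBlur(cv2.cvtColor(im,cv2.COLOR_RGB2GRAY),(3,3),0)
pts=[]
for t in np.linspace(0,2*np.pi,120,endpoint=False):
    r=np.arange(68,96,.5); x=325+r*np.cos(t); y=108+r*np.sin(t)
    v=cv2.remap(g,x.astype(np.float32)[None],y.astype(np.float32)[None],cv2.INTER_LINEAR)[0].astype(float)
    dv=v[4:]-v[:-4]; i=np.argmin(dv); pts.append((x[i+2],y[i+2]))
pts=np.array(pts)
for free in (True,False):
    c,ax,e=fit_circle(P,pts,np.array([.486,.222,.155]),np.array([0,0,1.]),free=free); print(np.round(c,4),np.round(ax,3),e)
seat=c
# fixed height alternatives: centre xy vs z
t=read_time_s(); grasp(BLUE); print(read_time_s()-t)
save("wrist","pics/w3.png")
E
```

```text
[0.4849 0.2274 0.1595] [-0.    -0.002  1.   ] 4.250631691955174
[0.4849 0.2274 0.1596] [0. 0. 1.] 4.259494827181609
pos err [0.0003 0.0003 0.0004] ft [-0.6  -0.28 -1.25]
gap 0.007026410922565433 F 50.96787393093109 [-2.79  1.    3.51]
3.3915999999999995
```

View pics/w3.png

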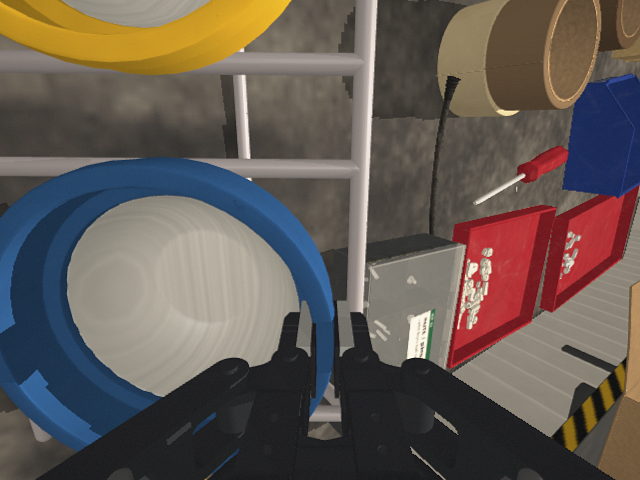

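```bash
cat >> h.py <<'E'
def roi_fit(cam,col,c0,ax0=np.array([0,0,1.]),free=False,save=None):
    P=params(cam); im=read_camera(cam).copy()
    if save: cv2.imwrite(save,im[:,:,::-1])
    q=np.array([proj(cam,x) for x in circle_pts(np.array(c0),ax0,.085,24)]); m=np.zeros(im.shape[:2],np.uint8)
    cv2.fillConvexPoly(m,cv2.convexHull(q.astype(np.int32)),1); im[m==0]=0
    k=mask(im,col); return fit_circle(P,hullpts(k),np.array(c0),ax0,free=free)
def lift(c,depth=.003):
    p=c+.066*UP; movel(p+.09*AX,QG[1],speed=.12)
    x,y,_=read_eef_pos(); movel([x-.03,y,.34],qdown(-.055),speed=.2)
    print("gap",read_finger_gap(),"F",read_grasp_force(),"ft",np.round(read_ft_force(),2))
E
python3 - <<'E'
from h import *
d=np.load("w2.npz");im=d["im"];P=(d["K"],d["T"])
g=cv2.GaussianBlur(cv2.cvtColor(im,cv2.COLOR_RGB2GRAY),(3,3),0)
pts=[]
for t in np.linspace(0,2*np.pi,180,endpoint=False):
    r=np.arange(74,92,.5); x=325+r*np.cos(t); y=108+r*np.sin(t)
    v=cv2.remap(g,x.astype(np.float32)[None],y.astype(np.float32)[None],cv2.INTER_LINEAR)[0].astype(float)
    dv=v[4:]-v[:-4]; i=np.argmin(dv); pts.append((x[i+2],y[i+2]))
pts=np.array(pts); c=np.array([.485,.227,.16])
from scipy.spatial import cKDTree
for k in range(4):
    c,ax,e=fit_circle(P,pts,c,np.array([0,0,1.]),free=False)
    X=circle_pts(c,np.array([0,0,1.]),.07,720)@P[1][:3,:3].T+P[1][:3,3]; X=X@P[0].T
    dd=cKDTree(X[:,:2]/X[:,2:]).query(pts)[0]; pts=pts[dd<max(1.2,2*np.median(dd))]; print(np.round(c,4),round(e,2),len(pts))
lift(BLUE)
ST=c; TC=ST+[0,.066,0]
move_ptp(TC+[0,0,.105],qdown(np.pi/2)); pause(.3)
print(read_time_s(),np.round(read_eef_pos(),4),np.round(read_qpos(),2),np.round(read_ft_force(),2),read_finger_gap())
rc=ST+[0,0,.108]
for cam in ("top","scene"): print(cam,[np.round(v,4) for v in roi_fit(cam,"blue",rc,save=f"pics/p_{cam}.png")],[np.round(q["at"],1) for q in tip_of(cam,"blue_rim")[:1]],proj(cam,rc))
print([np.round(v,4) for v in roi_fit("wrist","blue",rc,free=True,save="pics/p_w.png")])
import cv2
a=cv2.imread("pics/p_scene.png")[150:390,150:470]; b=cv2.imread("pics/p_w.png"); cv2.imwrite("pics/p1.png",np.hstack([cv2.resize(a,(400,300)),cv2.resize(b,(400,300))]))
E
```

```text
[0.4849 0.2273 0.16  ] 0.4 175
[0.4849 0.2273 0.1601] 0.35 175
[0.4849 0.2273 0.1601] 0.35 175
[0.4849 0.2273 0.1601] 0.35 175
gap 0.006868789922763359 F 50.132131576538086 ft [-1.17 -1.04 -2.26]
12.5583 [0.4853 0.2928 0.2651] [ 0.36  0.49 -1.24  1.74  0.49  1.26  0.57] [-0.47 -0.86 -1.66] 0.0072246874506071085
top [array([0.4831, 0.2265, 0.2652]), array([0., 0., 1.]), np.float64(0.7306)] [array([208.7, 230.5])] [205.28648112 231.96697131]
scene [array([0.4464, 0.2834, 0.3115]), array([0., 0., 1.]), np.float64(2.0548)] [array([259.8, 232.8])] [256.70820177 235.15863904]
[array([0.4812, 0.2302, 0.2672]), array([-0.1168,  0.1466,  0.9823]), np.float64(3.4546)]
```

View pics/p1.png

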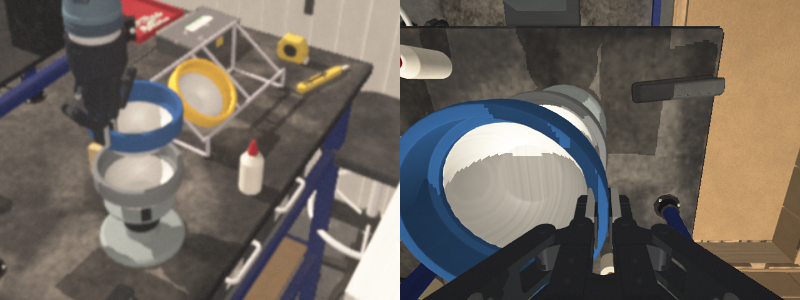

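```bash
cat >> h.py <<'E'
def band_fit(files,col,c0):
    """joint fit of a lid band (two circles r70, 30 mm apart) to hulls in several saved pictures; files: {cam:png}"""
    obs=[]
    for cam,fn in files.items():
        im=cv2.imread(fn)[:,:,::-1].copy(); q=np.array([proj(cam,x) for x in circle_pts(np.array(c0),np.array([0,0,1.]),.085,24)]+[proj(cam,x) for x in circle_pts(np.array(c0)-[0,0,.03],np.array([0,0,1.]),.085,24)])
        m=np.zeros(im.shape[:2],np.uint8); cv2.fillConvexPoly(m,cv2.convexHull(q.astype(np.int32)),1); im[m==0]=0
        p=hullpts(mask(im,col)); p=p[(p[:,0]>3)&(p[:,0]<636)&(p[:,1]>3)&(p[:,1]<476)]; obs.append((params(cam),p))
    def res(v,split=False):
        ax=np.array([v[3],v[4],1.]);ax/=np.linalg.norm(ax); out=[]
        X=np.vstack([circle_pts(v[:3],ax,.07,180),circle_pts(v[:3]-.03*ax,ax,.07,180)])
        for (K,T),p in obs:
            c=(X@T[:3,:3].T+T[:3,3])@K.T; h=cv2.convexHull((c[:,:2]/c[:,2:]).astype(np.float32))
            out.append(np.array([cv2.pointPolygonTest(h,(float(a),float(b)),True) for a,b in p]))
        return out if split else np.concatenate(out)
    s=least_squares(res,np.r_[c0,0,0],loss="soft_l1",f_scale=.4,diff_step=1e-3,x_scale=[.01,.01,.01,.1,.1])
    return s.x,[float(np.median(abs(o))) for o in res(s.x,True)]
E
python3 - <<'E'
from h import *
rc=np.array([.485,.227,.268])
T="pics/p_top.png";S="pics/p_scene.png";W="pics/p_w.png"
for f in ({"top":T,"scene":S},{"top":T,"scene":S,"wrist":W},{"wrist":W}):
    v,e=band_fit(f,"blue",rc); print(np.round(v,4),np.round(e,2))
E
```

```text
[ 0.4844  0.2275  0.272  -0.     -0.0755] [0.6  0.33]
[ 0.4822  0.2286  0.2687 -0.1049  0.1006] [0.66 3.77 0.34]
[ 0.482   0.2292  0.2684 -0.1123  0.1252] [0.41]
```

```bash
cat >> h.py <<'E'
def lower(z0,zmin,dF=4,step=.001):
    """from the pose at hand, lower in steps until the tool is pushed up by dF"""
    x,y,_=read_eef_pos(); pause(.2); f0=np.array(read_ft_force()); z=z0; log=[]
    while z>zmin:
        z-=step; movel([x,y,z],speed=.02); f=np.array(read_ft_force())-f0; log.append((round(z,4),*np.round(f,1)))
        if f[2]>dF: break
    print(*log[-14:],sep="\n"); return z
E
python3 - <<'E'
from h import *
movel([.4850,.2933,.193],qdown(np.pi/2),speed=.06)
print(np.round(read_ft_force(),2),np.round(read_eef_pos(),4),read_finger_gap())
move_gripper(0,25)
z=lower(.193,.180); print(z,read_time_s(),np.round(read_ft_torque(),3),read_finger_gap())
for cam in ("top","scene"): save(cam,f"pics/q_{cam}.png")
save("wrist","pics/q_w.png")
print([np.round(v,4) for v in band_fit({c:f"pics/q_{c}.png" for c in ("top","scene")},"blue",np.array([.485,.2273,.19]))])
a=cv2.imread("pics/q_scene.png")[190:370,180:420]; b=cv2.imread("pics/q_w.png"); cv2.imwrite("pics/q1.png",np.hstack([cv2.resize(a,(400,300)),cv2.resize(b,(400,300))]))
E
```

```text
[ 0.6   1.06 -1.5 ] [0.4853 0.2936 0.1935] 0.006876589178498097
(0.192, np.float64(-0.2), np.float64(-0.5), np.float64(-0.7))
(0.191, np.float64(0.6), np.float64(-0.3), np.float64(-0.3))
(0.19, np.float64(0.4), np.float64(0.2), np.float64(-1.0))
(0.189, np.float64(0.1), np.float64(-0.4), np.float64(0.5))
(0.188, np.float64(-0.5), np.float64(-1.1), np.float64(4.2))
0.188 15.825 [-0.144  0.284  0.028] 0.00671447054875633
[array([ 0.4844,  0.2283,  0.1954,  0.0364, -0.0605]), array([0.5656, 0.4584])]
```

View pics/q1.png

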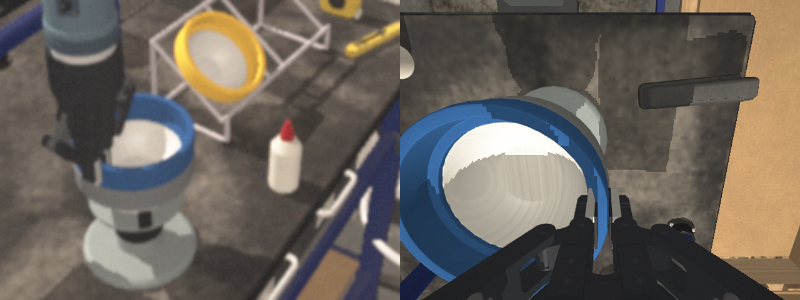

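Blue appears to sit on the grey rim, with contact 1 mm above the predicted height. I'll press slightly more, release, and check.

```bash
cat >> h.py <<'E'
def release(up=.10):
    move_gripper(.02,25); pause(.2); x,y,z=read_eef_pos()
    move_gripper(.035,25); pause(.2); print("ft rel",np.round(read_ft_force(),2)); movel([x,y,z+up],speed=.15)
E
python3 - <<'E'
from h import *
x,y,_=read_eef_pos()
movel([x,y,.1872],speed=.02); print(np.round(read_ft_force(),2),np.round(read_eef_pos(),4))
release(.15)
move_ptp([.485,.144,.39],qdown(0)); 
P=params("wrist")
c,ax,e=rim_fit("wrist","blue",[.485,.227,.19],np.array([0,0,1.]),fn="pics/r_w.png"); print("blue",np.round(c,4),np.round(ax,3),round(e,2))
c,ax,e=rim_fit("wrist","blue",[.485,.227,.19],np.array([0,0,1.]),free=False); print("blue",np.round(c,4),round(e,2))
for cam in ("top","scene"): save(cam,f"pics/r_{cam}.png")
print([np.round(v,4) for v in band_fit({c:f"pics/r_{c}.png" for c in ("top","scene")},"blue",np.array([.485,.2273,.19]))],read_time_s())
a=cv2.imread("pics/r_scene.png")[190:370,180:420]; b=cv2.imread("pics/r_w.png"); cv2.imwrite("pics/r1.png",np.hstack([cv2.resize(a,(400,300)),cv2.resize(b,(400,300))]))
E
```

```text
[-1.29 -2.03  5.93] [0.4854 0.2936 0.1882]
ft rel [-0.09  0.67  0.  ]
blue [0.4844 0.2272 0.1904] [ 0.018 -0.003  1.   ] 0.23
blue [0.4841 0.2273 0.1905] 0.24
[array([ 0.4853,  0.2269,  0.194 ,  0.0331, -0.0543]), array([0.5128, 0.7521])] 19.5417
```

View pics/r1.png

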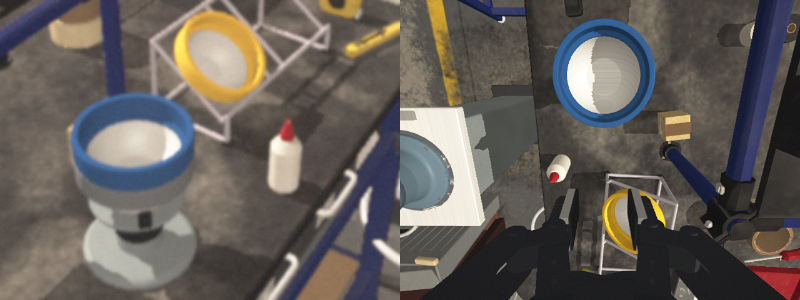

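Blue is home: its rim is at z 0.1905 against 0.1901 expected, centred within 1 mm and level. Now yellow, the same way.

Run:
```python
from h import *
grasp(YEL); 
lift(YEL)
move_ptp([.4845,.2933,.30],qdown(np.pi/2)); pause(.2)
print(read_time_s(),np.round(read_eef_pos(),4),read_finger_gap())
movel([.4845,.2933,.2235],speed=.08)
for cam in ("top","scene"): save(cam,f"pics/y_{cam}.png")
print([np.round(v,4) for v in band_fit({c:f"pics/y_{c}.png" for c in ("top","scene")},"yellow",np.array([.485,.2273,.226]))],read_time_s())
print(np.round(read_ft_force(),2))
save("wrist","pics/y_w.png")
a=cv2.imread("pics/y_scene.png")[150:330,180:420]; b=cv2.imread("pics/y_w.png"); cv2.imwrite("pics/y1.png",np.hstack([cv2.resize(a,(400,300)),cv2.resize(b,(400,300))]))
```

```text
pos err [0.0007 0.0007 0.0007] ft [-0.55 -0.53 -0.45]
gap 0.006785081298623012 F 51.90957248210907 [-0.78  0.24  2.93]
gap 0.006952357901876834 F 51.2690144777298 ft [-0.28 -0.38 -1.63]
26.9417 [0.4856 0.2916 0.2999] 0.0068977441008827205
[array([0.4839, 0.228 , 0.2282, 0.    , 0.    ]), array([0.3487, 0.3863])] 28.15
[ 0.18 -0.2  -1.98]
```

View pics/y1.png

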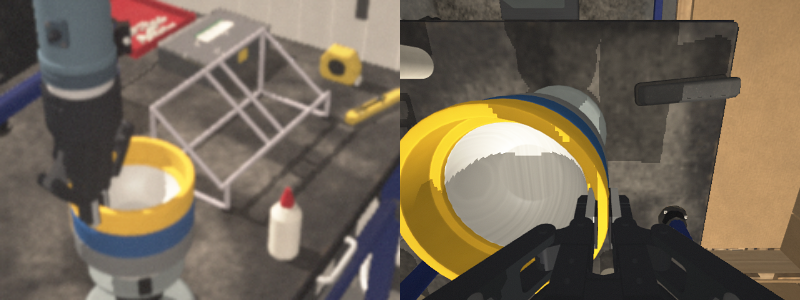

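Yellow hangs centred just above the blue rim, with a thin gap. Lowering until it touches, then releasing.

Run:
```python
from h import *
move_gripper(0,25)
z=lower(.2235,.2155,dF=4); x,y,_=read_eef_pos(); movel([x,y,z-.0008],speed=.02)
print(np.round(read_ft_force(),2),np.round(read_eef_pos(),4))
release(.12)
move_ptp([.485,.144,.42],qdown(0))
for free in (True,False):
    c,ax,e=rim_fit("wrist","yellow",[.485,.227,.22],np.array([0,0,1.]),free=free,fn="pics/z_w.png"); print("yel",np.round(c,4),np.round(ax,3),round(e,2))
save("scene","pics/z_scene.png"); print(read_time_s())
a=cv2.imread("pics/z_scene.png")[190:370,180:420]; b=cv2.imread("pics/z_w.png"); cv2.imwrite("pics/z1.png",np.hstack([cv2.resize(a,(400,300)),cv2.resize(b,(400,300))]))
```

```text
(0.2225, np.float64(-0.2), np.float64(1.2), np.float64(-0.4))
(0.2215, np.float64(-0.2), np.float64(0.1), np.float64(-0.1))
(0.2205, np.float64(-0.5), np.float64(1.7), np.float64(0.2))
(0.2195, np.float64(-0.6), np.float64(0.7), np.float64(3.5))
(0.2185, np.float64(-0.6), np.float64(-0.4), np.float64(7.5))
[-2.55 -1.4   7.34] [0.4848 0.2936 0.2189]
ft rel [-0.31 -0.17  0.62]
yel [0.4837 0.2272 0.2209] [-0.016 -0.002  1.   ] 0.26
yel [0.4839 0.2272 0.2208] [0. 0. 1.] 0.26
33.25
```

View pics/z1.png

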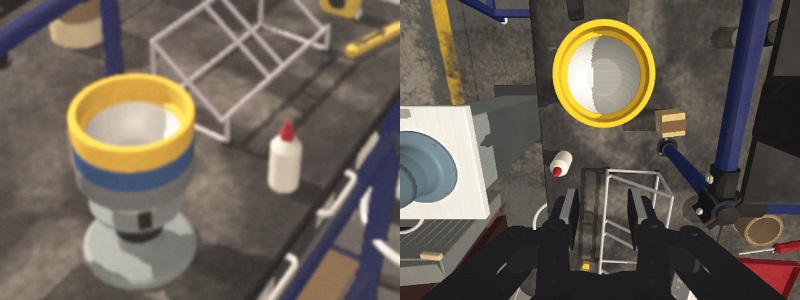

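Yellow is home: rim at 0.2208 against 0.2205 expected, level. Now pushing at the centre of the yellow lid's floor with closed fingers.

Run:
```python
from h import *
move_gripper(0,30)
x,y=.4843,.2273
move_ptp([x,y,.30],qdown(np.pi/2)); movel([x,y,.182],speed=.08); pause(.2)
f0=np.array(read_ft_force()); z=.182; log=[]
while z>.120:
    z-=.001; movel([x,y,z],speed=.02); f=np.array(read_ft_force())-f0; log.append((round(z,4),round(read_eef_pos()[2],4),round(f[2],1),round(float(np.hypot(*f[:2])),1)))
    if f[2]>25: break
print(*log,sep="\n"); print(read_time_s())
```

```text
(0.181, np.float64(0.1809), np.float64(0.2), 1.7)
(0.18, np.float64(0.1799), np.float64(-0.1), 0.6)
(0.179, np.float64(0.1789), np.float64(0.8), 1.5)
(0.178, np.float64(0.1779), np.float64(0.6), 1.6)
(0.177, np.float64(0.1769), np.float64(-0.3), 1.3)
(0.176, np.float64(0.1759), np.float64(-0.7), 1.1)
(0.175, np.float64(0.1749), np.float64(-0.7), 1.4)
(0.174, np.float64(0.1742), np.float64(0.3), 1.2)
(0.173, np.float64(0.1738), np.float64(6.6), 3.0)
(0.172, np.float64(0.1729), np.float64(5.8), 3.5)
(0.171, np.float64(0.172), np.float64(6.9), 3.7)
(0.17, np.float64(0.1711), np.float64(6.9), 3.7)
(0.169, np.float64(0.1701), np.float64(6.7), 3.6)
(0.168, np.float64(0.1691), np.float64(5.8), 3.6)
(0.167, np.float64(0.1681), np.float64(6.5), 2.8)
(0.166, np.float64(0.1671), np.float64(6.7), 3.5)
(0.165, np.float64(0.166), np.float64(6.7), 4.1)
(0.164, np.float64(0.1651), np.float64(6.2), 2.0)
(0.163, np.float64(0.164), np.float64(6.6), 3.9)
(0.162, np.float64(0.163), np.float64(6.8), 3.1)
(0.161, np.float64(0.162), np.float64(6.6), 3.1)
(0.16, np.float64(0.161), np.float64(6.0), 4.2)
(0.15
[... 239 characters left out ...]
(0.154, np.float64(0.155), np.float64(6.8), 3.1)
(0.153, np.float64(0.154), np.float64(7.4), 3.3)
(0.152, np.float64(0.153), np.float64(7.7), 2.9)
(0.151, np.float64(0.152), np.float64(7.0), 3.2)
(0.15, np.float64(0.151), np.float64(7.1), 3.2)
(0.149, np.float64(0.15), np.float64(6.5), 4.2)
(0.148, np.float64(0.149), np.float64(6.1), 3.1)
(0.147, np.float64(0.148), np.float64(7.4), 3.3)
(0.146, np.float64(0.147), np.float64(6.6), 2.9)
(0.145, np.float64(0.1461), np.float64(7.2), 3.6)
(0.144, np.float64(0.1461), np.float64(13.4), 5.9)
(0.143, np.float64(0.146), np.float64(19.3), 7.8)
(0.142, np.float64(0.146), np.float64(24.2), 10.8)
(0.141, np.float64(0.1459), np.float64(29.8), 13.5)
46.9333
```

The stop is felt clearly: z stays at 0.146 while the force rises to 30 N. Retreating and checking before handing in.

Run:
```python
from h import *
x,y,_=read_eef_pos()
movel([x,y,.155],speed=.03); movel([x,y,.30],speed=.12)
move_ptp([.485,.144,.39],qdown(0))
for free in (True,False):
    c,ax,e=rim_fit("wrist","yellow",[.485,.227,.193],np.array([0,0,1.]),free=free,fn="pics/e_w.png"); print("yel",np.round(c,4),np.round(ax,3),round(e,2))
save("scene","pics/e_scene.png"); print(read_time_s())
a=cv2.imread("pics/e_scene.png")[190:370,180:420]; b=cv2.imread("pics/e_w.png"); cv2.imwrite("pics/e1.png",np.hstack([cv2.resize(a,(400,300)),cv2.resize(b,(400,300))]))
```

```text
yel [0.484  0.2272 0.1927] [ 0.004 -0.002  1.   ] 0.25
yel [0.4839 0.2272 0.1927] [0. 0. 1.] 0.25
50.2417
```

View pics/e1.png

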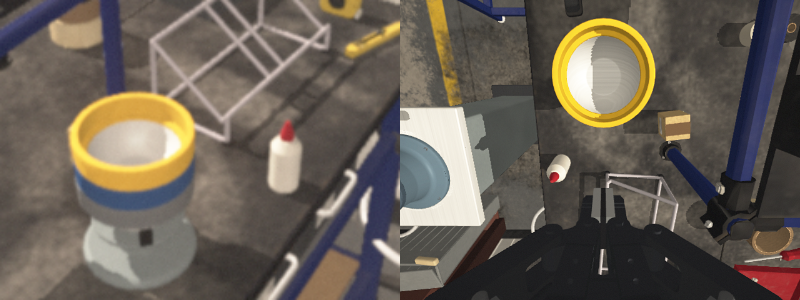

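The nest is level, centred and 28 mm lower, the bystanders haven't moved, and the arm is clear. Handing in.

```bash
python3 -c "
from bench import *
print(sign_off())"
```

```text
the job is handed in; nothing more can be done
None
```

The job is handed in at about 50 s of the 72 s: the blue lid is nested in the grey one and the yellow in the blue, both level. The plate was pushed 28 mm down to its felt stop (about 30 N peak), the arm is clear, and no result was reported back.

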